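# Hang the turner on the rail with the S-hook

## Task

Take the red-sleeved S-hook off the utensil rail, pass its lower bend through the hole in the handle of the slotted turner while the turner still stands in the wooden block, and lift the turner out by the hook. Then hang the S-hook, with the turner dangling from it, back over the rail between the posts and leave it hanging still and clear of the board below. Do not take hold of the turner or push it with the gripper, and leave the mill, tumbler and jar standing where they are.

Things in the scene. Friction and masses are not known exactly. Their poses are not given: they have to be found in the camera images.
- rail: Fixed utensil rail: round steel bar 10 mm thick, 320 mm long, axis 260 mm above the worktop, on two 12 mm posts at y = -150 and +150 mm with round feet (52 mm across, 12 mm high). Origin under the bar's middle, on the wooden hob cover that all here stands on (its top at z = 20 mm); y along the bar, x level across it, away from the robot (give or take), z up.
- rail_mid (a point): Middle of the bar, on its axis, 240 mm above rail's origin, same axes. To take the S-hook off, raise it 20 mm (18 to 22), then move it along the rail's -x, 25 mm or more; to hang it, the reverse. Fixed clutter (mug, cup, kettle up to 185 mm high) stands left of the hob cover, beyond the rail's +y end.
- s_hook: Loose S-hook, 4.6 mm round wire, 112 mm high, about 40 g, flat in its x-z plane, origin at its middle, z up as it hangs. Straight spine from (-13,0,42) to (10,0,-42) mm. Hangs over the bar at the start with its axes parallel to the rail's, spine on the rail's -x side, origin 47.7 mm below the bar's axis; it hangs the same with the turner on it.
- hook_grip (a point): Where to grip the S-hook: 1.5 mm from its origin toward -x, the middle of the red sleeve (30 mm along the spine, 14 wide in the x-z plane, 10 thick along y): pinch the two flat faces across y. The bar is above it, so a tool pointing straight down does not fit: lean the gripper's body back, toward the hook's -x, by 26 to 40 degrees in its x-z plane.
- hook_bend (a point): Lowest point of the lower bend (wire centre), 52 mm below the S-hook's origin, same axes. The bend opens upward: wire centre line radius 10 mm about (0,0,-42) mm of the S-hook, from the spine at x = +10 down and round to its free tip at x = -9.4, z = -45.4 mm, so the tip faces the robot.
- hook_top (a point): Centre of the upper bend, 42 mm above the S-hook's origin, same axes; 5.7 mm below the bar's axis when it hangs. The bend opens downward: wire centre line radius 13 mm, from the spine at x = -13 over the bar to its free end at x = +13, z = +40 mm of the S-hook.
- turner: Loose slotted steel turner, a flat plate 4 mm thick, 114 mm tall, about 90 g, standing blade down in the groove, leaning at most 4 degrees. Origin at the middle of its bottom edge; z up, y along its width, x square to the plate, away from the robot (give or take). Blade 70 mm wide to z = 60, neck 24 wide to z = 80, square end 34 wide with the hole to z = 114.
- turner_hole (a point): Centre of the round through hole (18 mm) in the turner's handle end, 97 mm above turner's origin; x is the hole's axis. The upright S-hook's tip (11 mm high over all, with its bend) goes through level, from the +x side toward -x; raising the hook then catches the turner.
- block: Fixed beech drying block, 62 x 100 x 36 mm (x, y, z), with one groove 6 mm wide and 28 mm deep along y through its middle, open at the top and both ends; groove floor at z = 8 mm. Origin under its middle, x across the groove, away from the robot (give or take).
- mill: Bystander: small glass salt mill with a grey domed top, 44 mm across, 90 mm tall, origin under its middle. Leave it standing where it is.
- tumbler: Bystander: small clear glass tumbler, 45 mm across, 62 mm tall, origin under its middle. Leave it standing where it is.
- jar: Bystander: clear glass storage jar with a grey lid, 54 mm across, 80 mm tall, origin under its middle. Leave it standing where it is.

How it is judged:
By the outcome, as a careful person would: the job done as asked, in the order asked, and still so for the second after the job is handed in, with the robot touching nothing.
It also fails if it takes over 61 s, if anything falls off the work surface, if the arm or the gripper's body presses on something with over 40 N, if the wrist force passes 120 N, or if a joint passes its speed limit or range.

## Robot

A 6-joint arm with a two-finger parallel gripper is mounted at the origin on a cart in front of the work surface, level with it; the furniture and walls round the work are solid. World frame = base frame: x ahead of the robot, y to its left, z up, the work surface at z = 0. Lengths are in mm, angles in rad, forces in N, time in s.
With the tool pointing down it reaches from about 275 to 825 mm from the base axis. Payload 4.9 kg.
Tool frame: the origin (TCP) lies between the finger pads, 19 mm behind the fingertips; this is the grasp point; z points along the fingers, y is the line along which they close (so a half turn about z gives the same grasp; the last joint's range is limited). The gripper opens to 85 mm and grips with 20 to 120 N. Pads are 22 mm wide; open, the fingers measure 114 mm over their backs; the gripper's body (76 mm by 85 mm) begins 54 mm behind the grasp point. The pads swing forward as they close: fully open they stand 13 mm farther back than shut.
Start: joints at [1.186, 0.326, -0.193, 1.052, 0, 1.437], TCP at [136.492, 532.812, 249.981] pointing down, gripper open.
Joint ranges: [-2.65, 2.65], [-0.97, 1.79], [-1.3, 1.35], [-1.93, 2.1], [-1.47, 1.37], [-3.14, 3.14]. Speed limits (rad/s): [2.57, 2.57, 3.14, 3.14, 3.14, 3.14].

## Interface

Orientations are given as [roll, pitch, yaw] about the fixed x, y, z axes, in that order (R = Rz(yaw) Ry(pitch) Rx(roll)).
In Python, from bench import bot, solve_ik, imaging gives the robot as it stands. Calls block until the motion is done:
- bot.move_ptp(position, orientation): joint-space move of the TCP to a pose.
- bot.movel(position, rot=None, max_speed=150, threshold=None): straight line of the TCP; rot=None keeps the orientation; max_speed is the mean speed in mm/s. With threshold (N) it stops when the force on the tool has changed by that much, and returns True; else False.
- bot.move_j(angles): joint-space move.
- bot.grip(opening, effort=None): opening from 0.0 (shut) to 1.0 (fully open); effort is the grip in N (None keeps the last); returns when the fingers have stopped.
- bot.dwell(seconds).
- solve_ik(position, orientation): joint angles nearest the present ones, or None.
- bot.get_state(): the state.
- imaging.capture(name): name is "scene" or "top" or "wrist"; returns the picture (480x640x3 uint8, blue, green, red); there is no depth.
- imaging.camera_model(name): a dict with "K" (3x3 intrinsics, pixels), "position" and "rotation" of the camera in the world. Camera axes: x right, y up, looking along -z (the intrinsics and any distortion apply to the point x, -y, -z); pixel columns grow to the right and rows downward; lengths in mm; the calibration is good to about 2 mm. A picture is of the moment at which its call begins: read the wrist's pose just before it. camera_model takes no time and is no camera call; for the wrist camera it gives the pose at the moment of the call.
A pose or a line that the arm cannot do raises bot.IKError and nothing moves.
- bot.sign_off(): hands the job in; it is judged then, once.
The state is a dict: "t": time; "qpos": joint angles; "joint_velocities": joint speeds; "effort": joint torques, N m; "tcp_pos": TCP position; "orientation": TCP orientation; "contact_force": force on the tool from outside, world axes, zero at the start; "wrist_torque": the same for the moment, N m; "opening": opening from 0.0 (shut) to 1.0 (fully open); "gripper_force": force on a finger pad.
Only numpy, scipy, OpenCV 4.12 (cv2) and the standard library are available. Lean on these libraries where they do the work, as an engineer would, in place of code of your own. Each camera call takes 0.05 s, during which the arm holds its last target. There are 200 camera calls.

## Working session

There is one attempt and no reset: what is moved stays moved. The work goes in short steps, each a Python script; the robot and the scene stay as the last script left them, time stands still between calls to the robot, and variables do not carry over. Pictures are saved under pics/ and viewed, at most 10 in all, crops included, and the job is handed in when it is done.

```bash
ls; mkdir -p pics
python3 - <<'E'
from bench import bot, imaging
import cv2
for n in ["scene","top","wrist"]:
    m=imaging.camera_model(n); print(n,{k:(v.round(3).tolist() if hasattr(v,'round') else v) for k,v in m.items()})
    cv2.imwrite(f"pics/{n}0.png",imaging.capture(n))
s=bot.get_state(); print(s['t'],s['orientation'],s['tcp_pos'])
E
```

```text
pics
scene {'K': [[524.613, 0.0, 318.194], [0.0, 524.613, 239.491], [0.0, 0.0, 1.0]], 'position': [-277.013, 376.79, 557.661], 'rotation': [1.129, -0.017, -1.835]}
top {'K': [[595.823, 0.0, 323.641], [0.0, 595.823, 229.914], [0.0, 0.0, 1.0]], 'position': [198.159, 78.406, 1248.655], 'rotation': [0.282, 0.007, -1.272]}
wrist {'K': [[429.684, 0.0, 320.947], [0.0, 429.684, 241.224], [0.0, 0.0, 1.0]], 'position': [70.777, 549.335, 374.167], 'rotation': [-0.269, 0.003, 1.319]}
0.15 [-3.14035080e+00 -1.51177558e-04  2.89077913e+00] [136.34637702 532.43943189 249.41162427]
```

View pics/scene0.png

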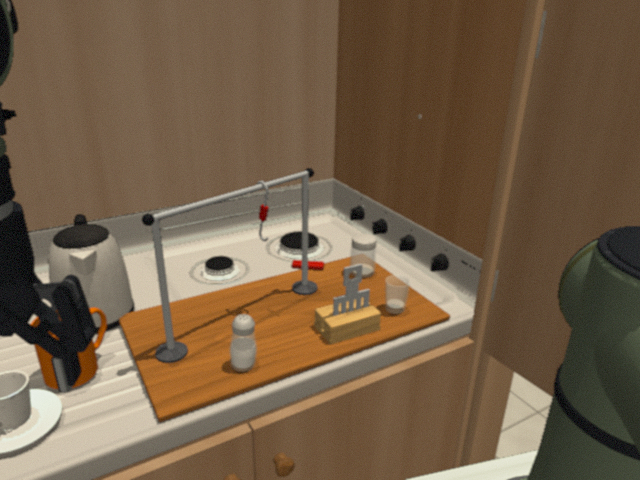

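View pics/top0.png

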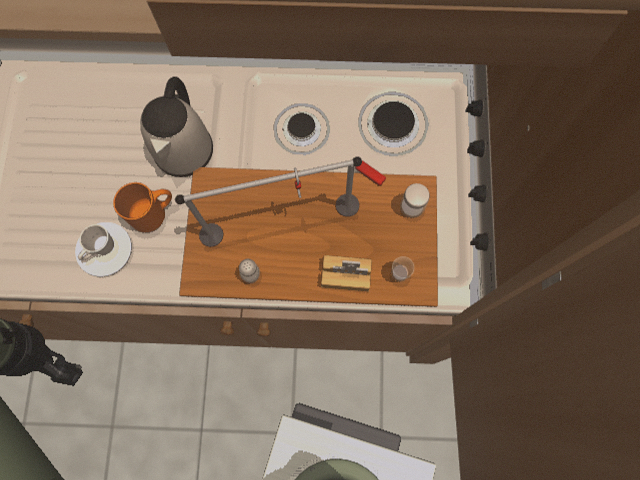

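Scene view: the rail runs from about (148,219) to (309,173), the hook's sleeve is at (264,213), the turner is at (350,285) in the block at (347,320), and the mill is at (243,342), the tumbler at (397,295) and the jar at (363,255). Top view: the bar runs from (180,199) to (357,161), the sleeve is at (297,185), and the block is at (346,272). A red object at (370,173) is not the hook.

```bash
cat > h.py <<'E'
import numpy as np, cv2
from scipy.spatial.transform import Rotation as R
from bench import bot, solve_ik, imaging
def cam(n):
    m=imaging.camera_model(n); return np.array(m['K']),np.array(m['position']),R.from_euler('xyz',m['rotation']).as_matrix()
def ray(c,uv):
    K,p,Q=c; d=np.linalg.inv(K)@[uv[0],uv[1],1.]; d=Q@(d*[1,-1,-1]); return p,d/np.linalg.norm(d)
def onz(c,uv,z):
    p,d=ray(c,uv); return p+d*(z-p[2])/d[2]
def proj(c,X):
    K,p,Q=c; v=(Q.T@(np.asarray(X,float)-p))*[1,-1,-1]; v=K@v; return v[:2]/v[2]
def tri(obs):
    A=np.zeros((3,3)); b=np.zeros(3); L=[ray(c,u) for c,u in obs]
    for p,d in L: M=np.eye(3)-np.outer(d,d); A+=M; b+=M@p
    X=np.linalg.solve(A,b); return X,[float(np.linalg.norm(np.cross(X-p,d))) for p,d in L]
E
python3 - <<'E'
from h import *
S,T=cam('scene'),cam('top'); np.set_printoptions(precision=1,suppress=True)
for n,s,t in [('capL',(148,219.5),(180,199.5)),('capR',(309.5,173),(357.5,161)),('sleeve',(264,213),(297.5,185)),('mill foot',(243,365),(250,276))]: print(n,*tri([(S,s),(T,t)]))
for n,s,t in [('footL',(171,350.5),(211,234.5)),('footR',(305,287),(347.5,205))]: print(n,onz(S,s,32),onz(T,t,32))
a=cv2.imread('pics/scene0.png')[250:350,290:420]; b=cv2.imread('pics/top0.png')[235:300,310:420]; c=cv2.imread('pics/scene0.png')[170:250,220:320]
f=lambda i,k:cv2.resize(i,None,fx=k,fy=k,interpolation=cv2.INTER_CUBIC)
o=np.zeros((600,800,3),np.uint8)
a=f(a,3);o[:300,:390]=a
b=f(b,3.6);o[310:310+b.shape[0],:396]=b
c=f(c,4);o[:320,400:800]=c
d=f(cv2.imread('pics/top0.png')[155:205,250:350],4);o[330:530,400:800]=d
cv2.imwrite('pics/mont1.png',o)
E
```

```text
capL [449.4 426.9 259.9] [0.4120118559978061, 0.4120118559978277]
capR [610.6 148.8 258.7] [0.8067172448797625, 0.806717244879827]
sleeve [551.3 244.5 212.6] [1.2837642086489087, 1.2837642086487813]
mill foot [394.1 309.4  21.7] [0.33430550042705853, 0.33430550042717666]
footL [444.8 417.4  32. ] [453.1 416.4  32. ]
footR [589.4 160.1  32. ] [601.2 157.9  32. ]
```

View pics/mont1.png

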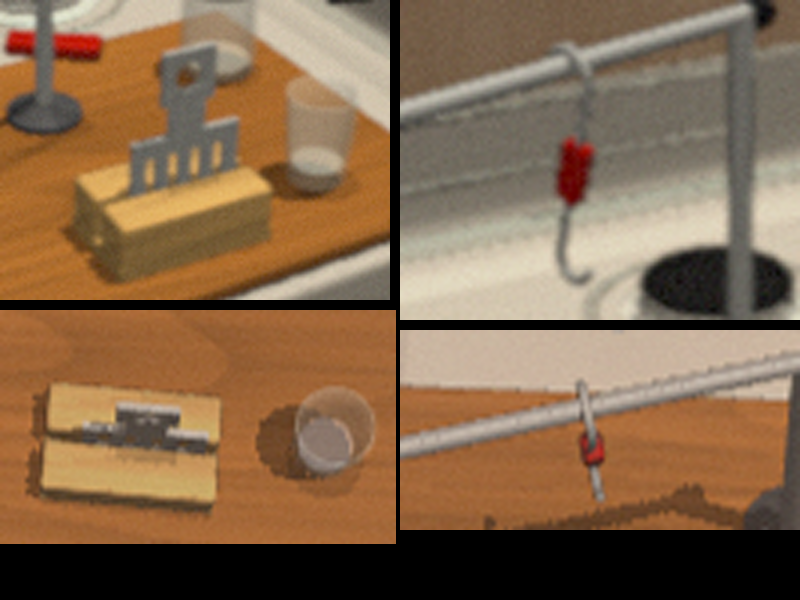

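The montage shows the rail and hook consistent across both views. The turner's hole is at scene (352.7,275.3). In the top view its end spans (342.8,261)–(360,262), and the block's top-face corners are at (324,255.6), (371,259.4), (321.7,284.7) and (369.7,287.8).

```bash
cat >> h.py <<'E'
def tool(yaw,th,flip):
    z=np.array([np.sin(th)*np.cos(yaw),np.sin(th)*np.sin(yaw),-np.cos(th)]); y=np.array([-np.sin(yaw),np.cos(yaw),0])*flip
    return R.from_matrix(np.c_[np.cross(y,z),y,z]).as_euler('xyz')
def ax(yaw): return np.array([np.cos(yaw),np.sin(yaw),0]),np.array([-np.sin(yaw),np.cos(yaw),0])
Z=np.array([0,0,1.])
E
python3 - <<'E'
from h import *
S,T=cam('scene'),cam('top'); np.set_printoptions(precision=1,suppress=True)
c=[onz(T,u,56) for u in [(323.9,255.6),(371.1,259.4),(369.7,287.8),(321.7,284.7)]]
print(np.array(c)); m=np.mean(c,0); d=(c[0]-c[1])+(c[3]-c[2]); yb=np.arctan2(d[1],d[0])-np.pi/2
print('block',m,np.degrees(yb),np.linalg.norm(c[0]-c[1]),np.linalg.norm(c[0]-c[3]))
x,y=ax(yb); p,dd=ray(S,(352.7,275.3)); h=p+dd*((m-p)@x)/(dd@x); print('hole',h)
e=[onz(T,u,142) for u in [(342.8,261.1),(360,261.9)]]; print(np.array(e),proj(T,h),proj(T,h+17*Z))
rm=np.array([530,287.9,260]);yr=np.radians(30.1);xr,yyr=ax(yr)
hk=np.array([551.3,244.5,212.3])-1.5*xr
for th in (28,33,38):
  for f in (1,-1):
    o=tool(yr,np.radians(th),f);r=[]
    z=R.from_euler('xyz',o).as_matrix()[:,2]
    for P in (hk,hk-100*z,hk+20*Z,hk+50*Z-90*xr): r.append(solve_ik(P,o))
    o=tool(yb,np.radians(th),f)
    for P in (h+48.7*Z+40*x,h+49*Z,h+130*Z): r.append(solve_ik(P,o))
    print(th,f,[None if q is None else np.round(q,2) for q in (r[0],r[5])],[q is not None for q in r])
E
```

```text
[[473.8 171.7  56. ]
 [494.5  76.6  56. ]
 [436.8  63.2  56. ]
 [414.4 158.   56. ]]
block [454.9 117.4  56. ] 12.801839267007692 97.27432984392702 60.908810478531386
hole [456.5 110.2 124.2]
[[454.2 127.3 142. ]
 [462.2  95.6 142. ]] [351.4 264.6] [351.8 262.6]
28 1 [array([ 0.2,  0.2, -0.7,  0.3,  0.1, -0.3]), array([ 0. , -0. , -1. ,  0.1,  0.1, -0.2])] [True, True, True, True, True, True, True]
28 -1 [array([ 0.2,  0.2, -0.7,  0.3,  0.1,  2.9]), array([ 0. , -0. , -1. ,  0.1,  0.1,  3. ])] [True, True, True, True, True, True, True]
33 1 [array([ 0.2,  0.1, -0.7,  0.1,  0.2, -0.3]), array([ 0. , -0.1, -1.1, -0. ,  0.1, -0.2])] [True, True, True, True, True, True, True]
33 -1 [array([ 0.2,  0.1, -0.7,  0.1,  0.2,  2.9]), array([ 0. , -0.1, -1.1, -0. ,  0.1,  3. ])] [True, True, True, True, True, True, True]
38 1 [array([ 0.2,  0.1, -0.8, -0. ,  0.2, -0.3]), array([-0. , -0.1, -1.2, -0.2,  0.1, -0.2])] [True, True, True, True, True, True, True]
38 -1 [array([ 0.2,  0.1, -0.8, -0. ,  0.2,  2.9]), array([-0. , -0.1, -1.2, -0.2,  0.1,  3. ])] [True, True, True, True, True, True, True]
```

Run:
```python
from h import *
import json
h=np.array([456.5,110.2,124.2]);yb=np.radians(12.8);x,y=ax(yb)
bot.movel([105,410,300],max_speed=200)
o=tool(yb,np.radians(35),1)
out=[]
for i,P in enumerate([h+75*Z-45*x+35*y, h+75*Z-45*x-45*y]):
    (bot.move_ptp if i==0 else bot.movel)(P,o) if i==0 else bot.movel(P,max_speed=120)
    bot.dwell(0.2)
    m=imaging.camera_model('wrist'); im=imaging.capture('wrist'); cv2.imwrite(f'pics/w{i+1}.png',im)
    json.dump({k:np.array(v).tolist() for k,v in m.items()},open(f'w{i+1}.json','w'))
print(bot.get_state()['t'], bot.get_state()['tcp_pos'],bot.get_state()['contact_force'])
cv2.imwrite('pics/w12.png',np.vstack([cv2.resize(cv2.imread(f'pics/w{i}.png')[60:460],None,fx=.75,fy=.75) for i in (1,2)]))
```

```text
3.85 [422.36512725  56.99286109 199.14563485] [-0.06017478  0.14236343 -0.67424813]
```

View pics/w12.png

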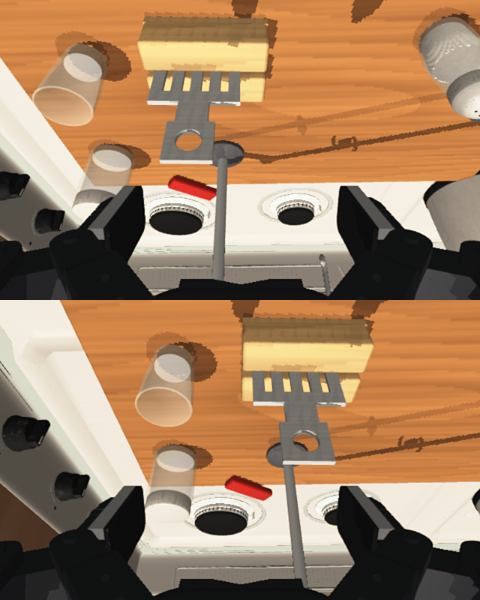

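Wrist pictures (upside down, 0.75 scale, rows offset 60): the hole is at about (188,141) in the first and (305,441) in the second. The turner's end is at rows 121–163 in the first and 421–465 in the second. I'll refine this with contours.

Run:
```python
from h import *
o=[]
for i,(u,v) in enumerate([(251,248),(407,248)]):
    im=cv2.imread(f'pics/w{i+1}.png'); hs=cv2.cvtColor(im,cv2.COLOR_BGR2HSV)
    m=((hs[...,1]<60)&(hs[...,2]<190)).astype(np.uint8)
    cs,hi=cv2.findContours(m,cv2.RETR_CCOMP,cv2.CHAIN_APPROX_NONE)
    for c,g in zip(cs,hi[0]):
        if g[3]>=0 and cv2.contourArea(c)>100 and abs(c.mean(0)[0]-[u,v]).max()<40: print(i+1,cv2.contourArea(c),cv2.fitEllipse(c))
    k=im[v-100:v+50,u-80:u+80]; o.append(cv2.resize(k,(400,375),interpolation=cv2.INTER_CUBIC))
cv2.imwrite('pics/z.png',np.hstack(o))
```

```text
1 696.5 ((251.3530731201172, 249.1096954345703), (24.328523635864258, 36.58863830566406), 81.56867218017578)
2 554.0 ((408.9288635253906, 249.2782745361328), (21.03881072998047, 36.70313262939453), 114.66849517822266)
```

View pics/z.png

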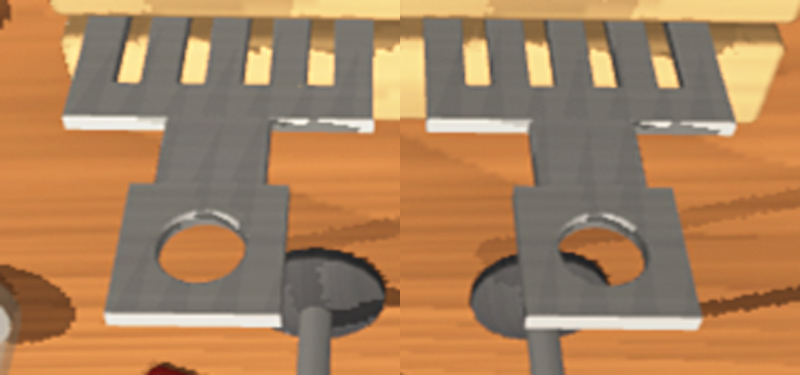

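Run:
```python
from h import *
import json
np.set_printoptions(precision=1,suppress=True)
C=[]
for i in (1,2):
    m=json.load(open(f'w{i}.json')); C.append((np.array(m['K']),np.array(m['position']),R.from_euler('xyz',m['rotation']).as_matrix()))
pts={'tl':((106,312),(126,318)),'tr':((282,314),(300,318)),'nl':((131,184),(114,186)),'nr':((289,186),(271,188)),'bl':((64,117),(28,118)),'br':((374,121),(334,122)),'hole':((201.5,246),(203,249))}
X={}
for k,(a,b) in pts.items():
    X[k],e=tri([(C[0],np.array(a)/2.5+[171,148]),(C[1],np.array(b)/2.5+[327,148])]); print(k,X[k],np.round(e,2))
A=np.array(list(X.values())); c=A.mean(0); n=np.linalg.svd(A-c)[2][2]; n*=np.sign(n[0]); print('normal',n,'yaw',np.degrees(np.arctan2(n[1],n[0])),'tilt',np.degrees(np.arcsin(n[2])))
d=(X['bl']-X['br'])+(X['tl']-X['tr']); print('edge yaw',np.degrees(np.arctan2(d[0],-d[1])),d, np.linalg.norm(X['bl']-X['br']),np.linalg.norm(X['tl']-X['tr']))
print('corner mean hole',(X['tl']+X['tr']+X['nl']+X['nr'])/4, 'scene proj',proj(cam('scene'),X['hole']),proj(cam('top'),X['hole']))
```

```text
tl [459.9  93.8 142.1] [0.3 0.3]
tr [453.3 127.4 141.6] [0.1 0.1]
nl [459.2  93.8 108.7] [0.1 0.1]
nr [452.4 126.8 108.5] [0.1 0.1]
bl [462.6  76.1  88.7] [0.2 0.2]
br [449.5 144.8  87.3] [0.2 0.2]
hole [455.5 110.2 125.8] [0. 0.]
normal [ 1.   0.2 -0. ] yaw 10.994601462675675 tilt -0.48858494280181736
edge yaw 10.94528385939215 [  19.8 -102.2    1.9] 69.95700854971105 34.19411211327003
corner mean hole [456.2 110.4 125.2] scene proj [352.9 274.8] [351.3 264.9]
```

Run:
```python
from h import *
import json
yr=np.radians(30.1);x,y=ax(yr);o=tool(yr,np.radians(34),1);z=R.from_euler('xyz',o).as_matrix()[:,2]
hk=np.array([551.3,244.5,212.3])-1.5*x
bot.movel([400,60,270],max_speed=150)
for i,d in enumerate([30*y,-30*y]):
    if i==0: bot.move_ptp(hk-110*z+d,o)
    else: bot.movel(hk-110*z+d,max_speed=120)
    bot.dwell(0.2)
    m=imaging.camera_model('wrist'); im=imaging.capture('wrist'); cv2.imwrite(f'pics/w{i+3}.png',im)
    json.dump({k:np.array(v).tolist() for k,v in m.items()},open(f'w{i+3}.json','w'))
print(bot.get_state()['t'], bot.get_state()['tcp_pos'],bot.get_state()['contact_force'])
cv2.imwrite('pics/w34.png',np.vstack([cv2.resize(cv2.imread(f'pics/w{i}.png')[60:460],None,fx=.75,fy=.75) for i in (3,4)]))
```

```text
6.4667 [511.44689948 187.55523376 303.50072886] [-0.01327519 -0.20775642  0.19456466]
```

View pics/w34.png

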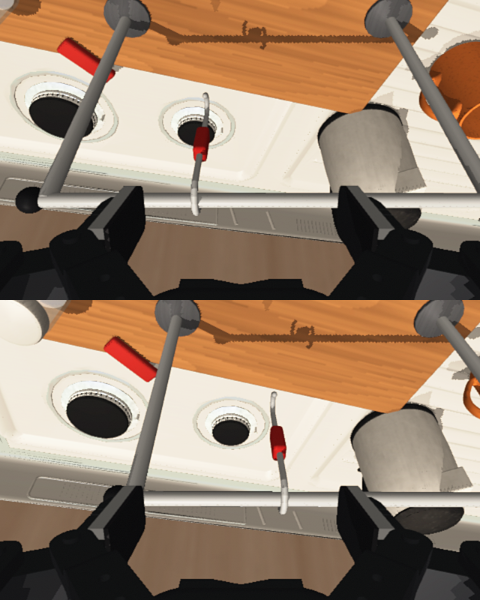

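The sleeve is at about (201,143) in the first view and (278,443) in the second. The bar is level in both, which confirms the rail yaw. I'll get centroids next.

Run:
```python
from h import *
import json
np.set_printoptions(precision=2,suppress=True)
yr=np.radians(30.1);x,y=ax(yr);obs=[];rm=np.array([530,287.9,260])
for i,(u,v) in zip((3,4),((268,251),(371,251))):
    m=json.load(open(f'w{i}.json')); C=(np.array(m['K']),np.array(m['position']),R.from_euler('xyz',m['rotation']).as_matrix())
    im=cv2.imread(f'pics/w{i}.png').astype(int); r=(im[...,2]>90)&(im[...,1]<60)&(im[...,0]<70)
    r[:,:u-25]=0;r[:,u+25:]=0;r[:v-40]=0;r[v+40:]=0
    vv,uu=np.nonzero(r); c=(uu.mean(),vv.mean()); print(i,c,r.sum(),uu.min(),uu.max(),vv.min(),vv.max()); obs.append((C,c))
    for col in (230,300,400,440):
        k=im[300:345,col].mean(1); print(col,[int(a) for a in k[::2]],end=' ')
    print()
    # pixel predictions for bar axis and its derivative
    for yy in (-100,0): print('bar pred',proj(C,rm+yy*y),proj(C,rm+yy*y+5*x),proj(C,rm+yy*y+5*Z))
X,e=tri(obs); print('sleeve',X,e,'rail coords',(X-rm)@x,(X-rm)@y,X[2])
S=(cam('scene'),(264,213)); print(tri(obs+[S]))
for nm,a,b in [('tip low',(206,94),(273-0,394)),]: 
    X,e=tri([(obs[0][0],(a[0]/.75,a[1]/.75+60)),(obs[1][0],(b[0]/.75,(b[1]-300)/.75+60))]); print(nm,X,(X-rm)@x,(X-rm)@y,X[2],e)
```

```text
3 (np.float64(267.1748726655348), np.float64(250.50594227504246)) 589 258 277 230 274
230 [209, 210, 211, 196, 173, 151, 135, 130, 115, 82, 99, 127, 158, 185, 209, 234, 237, 227, 202, 110, 115, 115, 113] 300 [225, 226, 225, 209, 208, 209, 211, 211, 175, 78, 99, 126, 156, 186, 211, 231, 236, 225, 202, 111, 116, 115, 116] 400 [232, 234, 234, 233, 233, 232, 228, 230, 220, 76, 98, 124, 154, 184, 206, 222, 229, 229, 206, 123, 124, 121, 117] 440 [117, 115, 115, 124, 111, 63, 47, 46, 51, 81, 98, 124, 154, 182, 204, 219, 226, 225, 212, 153, 141, 133, 129] 
bar pred [161.37 325.53] [164.13 330.41] [158.93 334.41]
bar pred [358.85 325.55] [358.23 330.44] [359.41 334.44]
4 (np.float64(369.66868381240545), np.float64(248.70650529500756)) 661 360 380 228 273
230 [168, 181, 158, 141, 133, 130, 128, 109, 84, 103, 129, 159, 188, 214, 235, 240, 234, 210, 114, 119, 118, 119, 110] 300 [213, 213, 214, 216, 216, 203, 177, 139, 80, 101, 125, 157, 188, 215, 231, 239, 233, 210, 113, 119, 119, 119, 119] 400 [234, 234, 234, 233, 233, 233, 234, 219, 86, 99, 122, 152, 182, 210, 223, 232, 233, 221, 123, 122, 119, 119, 120] 440 [235, 237, 236, 236, 236, 235, 233, 233, 82, 97, 120, 151, 179, 206, 220, 229, 227, 229, 138, 131, 129, 126, 120] 
bar pred [275.87 324.03] [276.64 328.95] [275.16 332.91]
bar pred [473.99 324.35] [471.36 329.26] [476.31 333.24]
sleeve [551.   242.58 214.43] [0.11129076607573801, 0.11129076607588191] rail coords -4.561973991538668 -49.74234894236103 214.4275403877679
(array([552.61, 243.41, 212.4 ]), [0.5844397043070464, 0.48043681909343783, 0.829309695947431])
tip low [551.18 243.03 159.92] -4.179645975710876 -49.442081182424694 159.9208333639663 [0.4486298531146643, 0.44862985311476317]
```

Run:
```python
from h import *
np.set_printoptions(precision=2,suppress=True)
yr=np.radians(30.1);x,y=ax(yr);o=tool(yr,np.radians(34),1);z=R.from_euler('xyz',o).as_matrix()[:,2]
rm=np.array([530,287.9,260])+1.2*x; g=rm-49.5*y-47.7*Z-1.5*x
st=lambda m:(lambda s:print(m,s['t'],s['tcp_pos'],s['contact_force'],s['opening'],s['gripper_force']))(bot.get_state())
bot.grip(0.5)
bot.movel(g-60*z,max_speed=150)
print(bot.movel(g,max_speed=60,threshold=6)); st('at')
bot.grip(0.0,effort=50); bot.dwell(.1); st('gripped')
cv2.imwrite('pics/w5.png',imaging.capture('wrist'))
bot.movel(g+20*Z,max_speed=40); st('up')
bot.movel(g+20*Z-45*x,max_speed=60); st('off')
cv2.imwrite('pics/w6.png',imaging.capture('wrist'));cv2.imwrite('pics/s6.png',imaging.capture('scene'))
a=cv2.imread('pics/w6.png')[60:460]; b=cv2.imread('pics/s6.png')[150:270,180:380]
cv2.imwrite('pics/m6.png',np.vstack([cv2.resize(a,(480,300)),cv2.resize(b,(480,288),interpolation=cv2.INTER_CUBIC)]))
```

```text
False
at 8.6583 [554.66 244.93 212.6 ] [0.4  0.29 0.14] 0.49762335362799154 0.0
gripped 9.15 [554.77 244.97 212.66] [-0.53  0.09  2.22] 0.10517466061567333 51.31877303123474
up 9.85 [552.63 244.31 230.93] [-5.01 -2.76 -3.01] 0.10780743790936613 51.27578794956207
off 10.75 [516.08 222.41 232.69] [-0.21 -0.02 -0.04] 0.10612690843595655 51.180163621902466
```

View pics/m6.png

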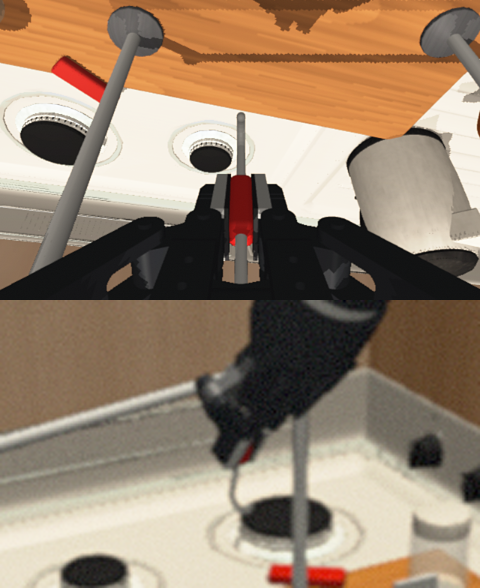

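Wrist picture: the sleeve is pinched between the pads, with the lower bend visible at about (240,116), which is (320,215) full size. Scene: the hook hangs free of the bar, with its bend near (280,239). The contact of about 6 N while raising was probably a finger brushing the bar. I'll check where the hook sits in the grip.

Run:
```python
from h import *
np.set_printoptions(precision=1,suppress=True)
s=bot.get_state(); yr=np.radians(30.1);x,y=ax(yr); t=np.array(s['tcp_pos']); print(s['orientation'],tool(yr,np.radians(34),1))
W=cam('wrist');S=cam('scene'); O=t+1.5*x
for n,a,c in [('bend',0,-52),('tip',-9.4,-45.4),('spine low',10,-42),('grip',-1.5,0),('top out',0,57)]:
    P=O+a*x+c*Z; print(n,proj(W,P),proj(S,P))
im=cv2.imread('pics/w6.png')
r=(im[...,2].astype(int)>90)&(im[...,1]<60)&(im[...,0]<70); r[:,:290]=0;r[:,350:]=0
v,u=np.nonzero(r);print('red',u.min(),u.max(),v.min(),v.max())
a=im[195:335,260:380]; b=cv2.imread('pics/s6.png')[185:255,250:320]
cv2.imwrite('pics/m7.png',np.hstack([cv2.resize(a,(480,560),interpolation=cv2.INTER_CUBIC)[:480],cv2.resize(b,(320,320),interpolation=cv2.INTER_CUBIC).repeat(1,0) if 0 else cv2.copyMakeBorder(cv2.resize(b,(320,320),interpolation=cv2.INTER_CUBIC),0,160,0,0,0)]))
```

```text
[-3.1  0.6 -2.6] [-3.1  0.6 -2.6]
bend [320.5 223.9] [279.6 236.7]
tip [320.4 219.7] [283.2 234.9]
spine low [320.4 258.8] [275.6 229.6]
grip [320.1 339.1] [279.7 208.5]
top out [319.3 559.5] [278.6 175.3]
red 305 349 8 387
```

View pics/m7.png

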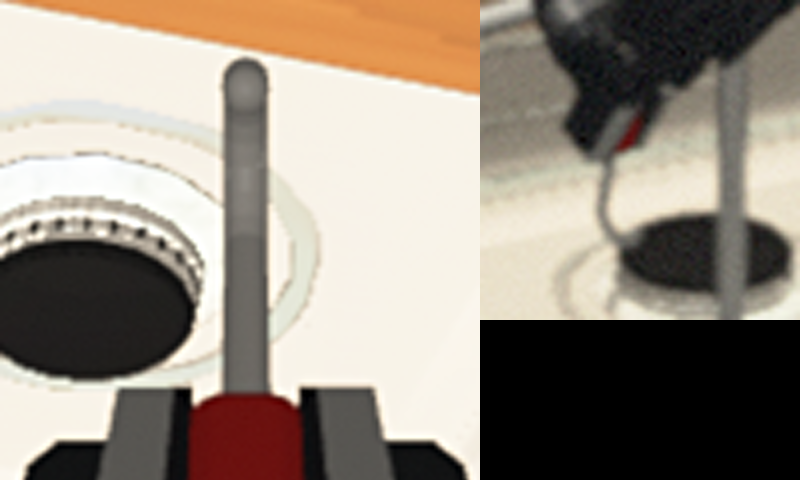

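```bash
cat > cfg.py <<'E'
from h import *
np.set_printoptions(precision=2,suppress=True)
H=np.array([457.9,110.7,125.3]);yt=np.radians(11.0);xt,yyt=ax(yt);ot=tool(yt,np.radians(34),1)
st=lambda m:(lambda s:print(m,s['t'],s['tcp_pos'],s['contact_force'],s['opening'],s['gripper_force']))(bot.get_state())
E
python3 - <<'E'
from cfg import *
t=np.array(bot.get_state()['tcp_pos'])
bot.movel(t+35*Z,max_speed=100)
p=H+49.7*Z+(32-1.5)*xt
q=p.copy(); q[2]=t[2]+35
bot.movel(q,ot,max_speed=120)
bot.movel(p,max_speed=100); bot.dwell(.2); st('pre')
W=cam('wrist');S=cam('scene'); w=imaging.capture('wrist'); s=imaging.capture('scene'); cv2.imwrite('pics/w8.png',w);cv2.imwrite('pics/s8.png',s)
O=np.array(bot.get_state()['tcp_pos'])+1.5*xt
for n,P in [('bend',O-52*Z),('tip',O-9.4*xt-45.4*Z),('hole near',H-2*xt),('hole far',H+2*xt),('topedge',H-2*xt+17*Z),('sleeve lo',O-4.3*xt-16.3*Z)]: print(n,proj(W,P),proj(S,P))
a=cv2.resize(w[130:380,200:440],(480,500),interpolation=cv2.INTER_CUBIC); b=cv2.resize(s[220:310,320:384],(320,450),interpolation=cv2.INTER_CUBIC)
cv2.imwrite('pics/m8.png',np.hstack([a,cv2.copyMakeBorder(b,0,50,0,0,0)]))
E
```

```text
pre 13.6917 [488.29 116.55 175.7 ] [-0.68 -0.45 -0.73] 0.1109445889057084 51.162065863609314
bend [320.99 223.02] [343.08 267.08]
tip [320.94 218.82] [345.83 266.07]
hole near [321.06 158.26] [352.78 274.89]
hole far [321.06 167.44] [351.62 273.84]
topedge [320.95 192.55] [353.24 266.03]
sleeve lo [320.77 290.93] [345.07 249.78]
```

View pics/m8.png

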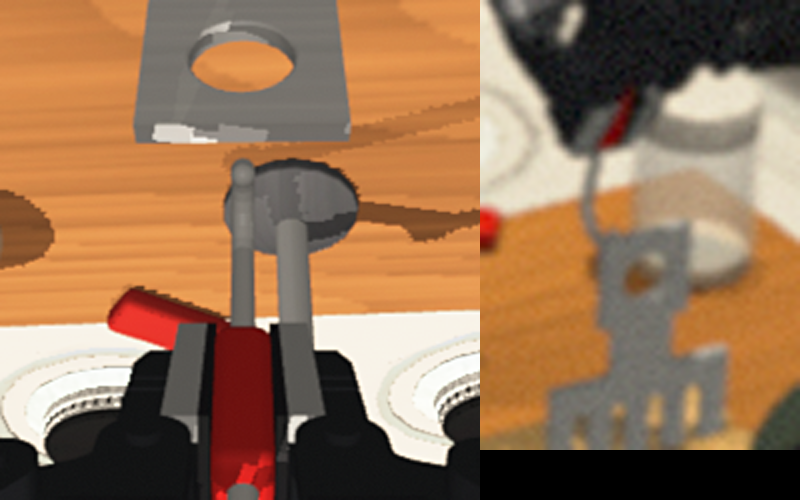

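The wrist view shows the tip at (321.5,216) against a hole centre of (321,158.5), so they are aligned laterally. The hole and top edge fall where predicted. The hook's tip is about 1.5 mm from its prediction, which is inside the fit tolerance, so I'll insert.

Run:
```python
from cfg import *
f=lambda n=6:np.mean([(bot.dwell(.03),bot.get_state()['contact_force'])[1] for _ in range(n)],0)
p=lambda d,dz=0:H+(49.0+dz)*Z+(d-1.5)*xt
bot.movel(p(22),max_speed=40); b=f(); print('base',b)
print(bot.movel(p(0.5),max_speed=30,threshold=3)); st('in'); print(f()-b)
w=imaging.capture('wrist');cv2.imwrite('pics/w9.png',w)
print(bot.movel(p(0.5,7),max_speed=30,threshold=3)); st('up7'); print(f()-b)
print(bot.movel(p(0.5,14),max_speed=30,threshold=5)); st('up14'); print(f()-b)
w=imaging.capture('wrist');cv2.imwrite('pics/w10.png',w)
s=imaging.capture('scene');cv2.imwrite('pics/s10.png',s)
hs=cv2.cvtColor(w,cv2.COLOR_BGR2HSV); m=((hs[...,1]<60)&(hs[...,2]<190)).astype(np.uint8)
d=cv2.absdiff(cv2.imread('pics/w9.png'),w).sum(2); print('diff in plate region',d[60:215,240:400].mean(),'elsewhere',d[60:200,450:600].mean())
```

```text
base [-0.29  0.11 -0.43]
False
in 15.2583 [457.19 110.49 174.53] [0.59 0.19 0.83] 0.11051203402006683 51.17176830768585
[ 0.05 -0.39  0.11]
False
up7 15.8917 [457.24 110.53 181.77] [ 0.16  0.08 -0.06] 0.10609106892183974 51.16577982902527
[0.   0.35 0.01]
False
up14 16.475 [456.99 110.5  188.54] [ 0.44 -1.28 -1.45] 0.10553718284357862 51.06561362743378
[ 0.15 -0.08 -1.13]
diff in plate region 78.11540322580645 elsewhere 37.622952380952384
```

The tip went in without contact, and the z force dropped 1.1 N, which matches the turner's weight. I'll lift it out and carry it to the rail.

Run:
```python
from cfg import *
f=lambda n=8:np.mean([(bot.dwell(.03),bot.get_state()['contact_force'])[1] for _ in range(n)],0)
p=lambda d,dz=0:H+(49.0+dz)*Z+(d-1.5)*xt
print(bot.movel(p(0.5,75),max_speed=40,threshold=6)); bot.dwell(.3); st('lifted'); print(f())
cv2.imwrite('pics/w11.png',imaging.capture('wrist'));cv2.imwrite('pics/s11.png',imaging.capture('scene'))
for a,b in (('w10','w11'),):
    i,j=[cv2.cvtColor(cv2.imread(f'pics/{k}.png'),cv2.COLOR_BGR2HSV) for k in (a,b)]
    for k in (i,j):
        m=((k[...,1]<60)&(k[...,2]<170)).astype(np.uint8)[60:260,220:430]; M=cv2.moments(m,True); print(M['m00'],M['m10']/M['m00']+220,M['m01']/M['m00']+60)
yr=np.radians(30.1);x,y=ax(yr);o=tool(yr,np.radians(34),1);G=np.array([554.7,244.95,212.6])
q=G-60*x; q[2]=p(0,75)[2]
bot.movel(q,o,max_speed=60); st('near'); print(f())
bot.movel(G-60*x+20*Z,max_speed=40);bot.dwell(.8); st('pre-hang'); print(f())
cv2.imwrite('pics/s12.png',imaging.capture('scene'));cv2.imwrite('pics/w12b.png',imaging.capture('wrist'))
a=cv2.imread('pics/s12.png')[120:370,180:440]; b=cv2.imread('pics/w12b.png')[0:400]
cv2.imwrite('pics/m12.png',np.hstack([cv2.resize(a,(416,400),interpolation=cv2.INTER_CUBIC),cv2.resize(b,(384,240)) if 0 else cv2.copyMakeBorder(cv2.resize(b,(384,240)),0,160,0,0,0)]))
```

```text
False
lifted 18.75 [456.87 110.51 249.19] [ 0.81  0.5  -1.56] 0.10659262141690061 51.065295338630676
[ 0.    0.   -1.58]
12450.0 324.1652208835341 174.4970281124498
14178.0 323.3392580053604 162.89744674848356
near 21.1667 [502.69 214.71 249.29] [-0.22  0.42 -1.7 ] 0.10664454504858643 51.06484830379486
[-0.02  0.12 -1.61]
pre-hang 22.8 [502.8  214.85 232.61] [ 0.87  0.44 -2.5 ] 0.10645773129301653 51.065542101860046
[ 0.02 -0.   -1.6 ]
```

Run:
```python
from cfg import *
f=lambda n=8:np.mean([(bot.dwell(.03),bot.get_state()['contact_force'])[1] for _ in range(n)],0)
yr=np.radians(30.1);x,y=ax(yr);G=np.array([554.7,244.95,212.6])
b=f()
def go(d,dz,n,th=4,sp=25):
    r=bot.movel(G+d*x+dz*Z,max_speed=sp,threshold=th); s=bot.get_state(); e=np.array(s['tcp_pos'])-G; print(n,r,s['t'],'rail xyz',e@x,e@y,e[2],'dF',(lambda q:[q@x,q@y,q[2]])(f()-b)); return r
ok=not go(-25,20,'a',sp=30) and not go(-3.5,20,'b') and not go(-3,8,'c',sp=15) and not go(-3,3,'d',sp=15)
if ok: go(0,3,'e',th=3,sp=15); go(0,0,'f',th=3,sp=10)
cv2.imwrite('pics/s13.png',imaging.capture('scene'));cv2.imwrite('pics/w13.png',imaging.capture('wrist'));cv2.imwrite('pics/t13.png',imaging.capture('top'))
```

```text
a False 24.75 rail xyz -25.18418883216224 0.0312813754816208 19.926165971688732 dF [np.float64(-0.09922926511285773), np.float64(-0.2562806783372728), np.float64(-0.4183917360763605)]
b False 26.025 rail xyz -3.661646987783861 0.06417394149729527 19.879906548728115 dF [np.float64(-0.013522037106102378), np.float64(-0.05118285869714357), np.float64(0.20075698590185787)]
c False 27.2417 rail xyz -2.9316615807396578 -0.02430279702830851 8.090413817134106 dF [np.float64(0.002452855694532498), np.float64(0.10000012205371726), np.float64(-0.13039611690798303)]
d False 27.9917 rail xyz -3.1095919042083504 0.03131167583863559 2.759465194656542 dF [np.float64(0.2265039820545513), np.float64(0.06219268149297824), np.float64(-0.1580793469529016)]
e False 28.6083 rail xyz 0.14785634943403392 -0.010365389186459573 3.03422619939829 dF [np.float64(0.19636601981731008), np.float64(0.01175054351903905), np.float64(0.34020657149532396)]
f False 29.325 rail xyz 0.10286252585804452 -0.02530963511759108 0.10201750264465659 dF [np.float64(0.09010073261600077), np.float64(-0.48425770729503886), np.float64(0.948693879359453)]
```

No contact on the way in, and the weight is now coming onto the bar. I'll settle it gently, then use the last picture to confirm the hook is over the bar before releasing.

Run:
```python
from cfg import *
G=np.array([554.7,244.95,212.6])
f=lambda n=8:np.mean([(bot.dwell(.03),bot.get_state()['contact_force'])[1] for _ in range(n)],0)
b=f(); r=bot.movel(G-0.8*Z,max_speed=5,threshold=3); st(r); print(f()-b, f())
a=imaging.capture('scene')[150:330,200:400]; c=imaging.capture('top')[130:250,240:400]
a=cv2.resize(a,(440,396),interpolation=cv2.INTER_CUBIC); c=cv2.resize(c,(360,270),interpolation=cv2.INTER_CUBIC)
w=cv2.resize(imaging.capture('wrist'),(360,270))
o=np.zeros((540,800,3),np.uint8); o[:396,:440]=a; o[:270,440:]=c; o[270:,440:]=w
cv2.imwrite('pics/m13.png',o)
```

```text
True 30.2167 [554.97 245.06 212.45] [-1.22 -0.58  4.06] 0.1060932227964488 51.88158988952637
[-0.57 -0.51  4.57] [-1.38 -0.97  5.49]
```

View pics/m13.png

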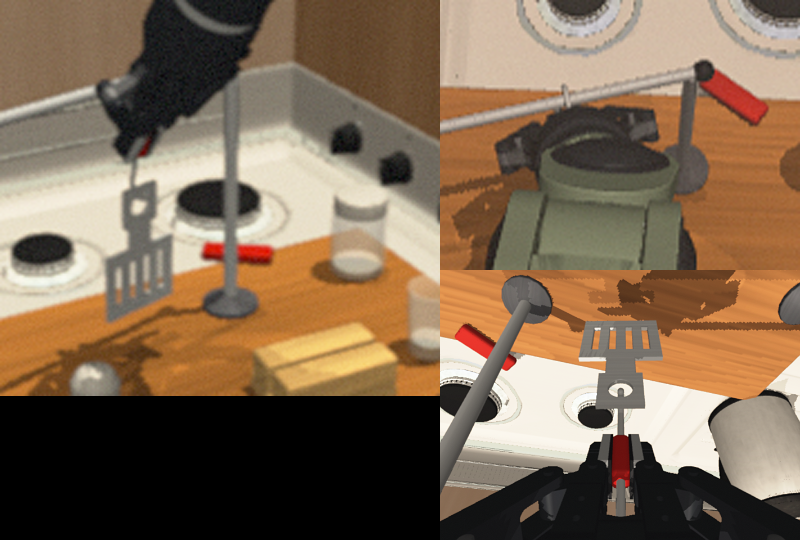

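The top view shows the wire crossing the bar at (566,97). The scene and wrist views show the turner dangling freely, with the tip through its hole. I'll ease the preload, release and back off.

Run:
```python
from cfg import *
yr=np.radians(30.1);o=tool(yr,np.radians(34),1);z=R.from_euler('xyz',o).as_matrix()[:,2]
G=np.array([554.7,244.95,212.6])
bot.movel(G+0.2*Z,max_speed=5); bot.dwell(.5); st('eased')
bot.grip(0.35); bot.dwell(.3); st('open')
bot.movel(G-15*z,max_speed=40); bot.movel(G-120*z,max_speed=100); st('back')
I=[]
for k in range(4):
    I.append([imaging.capture('scene'),imaging.capture('wrist')]); bot.dwell(1.2)
for k in range(3): print([float(cv2.absdiff(I[k][j],I[k+1][j])[a:b,c:d].mean()) for j,(a,b,c,d) in enumerate([(150,320,200,330),(0,350,150,500)])])
im=I[-1][1].astype(int); r=(im[...,2]>90)&(im[...,1]<60)&(im[...,0]<70); n,l,s,c=cv2.connectedComponentsWithStats(r.astype(np.uint8))
print([(s[i,4],c[i]) for i in range(1,n) if s[i,4]>150]); st('end')
t=np.array([550.5,242.6,212.3]); print('sleeve pred',proj(cam('wrist'),t+4*ax(yr)[0]))
cv2.imwrite('pics/w14.png',I[-1][1]);cv2.imwrite('pics/s14.png',I[-1][0])
for k in range(4):
    im=I[k][1].astype(int); r=(im[...,2]>90)&(im[...,1]<60)&(im[...,0]<70); n,l,s,c=cv2.connectedComponentsWithStats(r.astype(np.uint8)); print([c[i].round(1).tolist() for i in range(1,n) if s[i,4]>150])
```

```text
eased 31.8167 [554.58 244.89 212.62] [ 0.68  0.43 -0.  ] 0.10947666019539891 51.33528113365173
open 32.45 [554.67 244.94 212.77] [-0.   -0.76  0.01] 0.34963376130635854 0.0
back 34.175 [496.51 211.3  311.5 ] [-0.52  0.07 -0.38] 0.3512788724233683 0.0
[2.941085972850679, 4.847771428571429]
[2.86684766214178, 0.4669850340136054]
[2.8686123680241327, 0.4686421768707483]
[(np.int32(1481), array([143.19, 130.89])), (np.int32(584), array([320.85, 236.42]))]
end 39.375 [496.63 211.3  312.08] [-0.18 -0.06  0.13] 0.35162795167885696 0.0
sleeve pred [320.87 239.77]
[[142.8, 131.9], [320.6, 237.7]]
[[143.2, 130.9], [320.9, 236.4]]
[[143.2, 130.9], [320.9, 236.4]]
[[143.2, 130.9], [320.9, 236.4]]
```

The sleeve is where it was predicted, and successive frames are unchanged, so the hook and turner are hanging still.

```bash
python3 -c "
from bench import bot
print(bot.sign_off())"
```

```text
the job is handed in; nothing more can be done
None
```

The S-hook is back over the rail with the turner dangling from it, still and clear of the board; the gripper never took hold of the turner, and I handed the job in at about 39 s of the 61 s allowed.

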